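Take the depth of a pressed sample and lock the gauge

ROBOT

A 7-joint arm with a two-finger parallel gripper is mounted at the origin on the work surface. World frame = base frame: x ahead of the robot, y to its left, z up, the work surface at z = 0. Lengths are in m, angles in rad, forces in N, time in s.
With the tool pointing down it reaches from about 0.425 to 0.875 m from the base axis. Payload 9.9 kg.
Tool frame: the origin (TCP) lies on the centre line of the jaws, within the pads' length; the fingertips stand 8 mm ahead of it and the grasp point (between the pads) lies 11 mm behind it; z points along the fingers, y is the line along which they close (so a half turn about z gives the same grasp; the last joint's range is limited). The gripper opens to 85 mm and grips with 20 to 120 N. Pads are 22 mm wide; open, the fingers measure 114 mm over their backs; the gripper's body (76 mm by 85 mm) begins 54 mm behind the grasp point. The pads swing forward as they close: fully open they stand 13 mm farther back than shut.
Start: joints at [1.261, 0.576, 0.025, 1.437, -0.015, 1.129, -0.057], TCP at [0.151, -0.658, 0.206] pointing down, gripper open.
Joint ranges: [-2.76, 2.76], [-0.34, 2.15], [-1.52, 1.57], [0.19, 2.46], [-1.09, 4.23], [0.17, 1.99], [-2.82, 2.82]. Speed limits (rad/s): [2.22, 2.22, 3.01, 3.01, 3.14, 3.14, 3.14].

INTERFACE

Orientations are given as a unit quaternion [w, x, y, z].
In Python, from rig import * gives the robot as it stands.
- The arm moves only by the tool move_arm, never from a script. Its argument "plan" is a list that holds one entry, the list of rows, each a list of 7 numbers: the shift along the tool's x, y, z in mm, then the turn, a rotation vector about the tool's x, y, z in degrees, then the closure, from 0 (fully open) to 1 (shut). A call has 1 to 8 rows; each row shifts and turns the commanded pose from where the row before left it, along the tool's axes as they then stand; what a row does not reach is not made up. A row lasts 1/10 s, in which the tool goes at most 50 mm and 8.59 degrees, less where a joint would pass 70% of its speed; a pose out of reach is approached as far as the arm can. A call with a gripper value outside its range is refused whole. The fingers move at their own pace and stop on an object; the grip force is fixed at half the most. Time passes only in rows, so rows that do not move let the fingers close. It gives the time, the measured TCP pose, the force, the opening and the grip force at its end, in the units of the state.
- get_obs(): the state, without advancing time (a new reading comes with each control period).
- get_image(name): name is "scene" or "top"; returns the picture (400x640x3 uint8, blue, green, red); there is no depth.
- get_calibration(name): a dict with "intrinsics" (3x3 intrinsics, pixels), "k1" (the pictures are not rectified: a ray, as slopes to the right and down, at radius r is drawn at 1 + k1 r^2 times it, then the intrinsics apply), "pose" (4x4, takes a point from camera to world coordinates). Camera axes: x right, y down, z forward; pixel columns grow to the right and rows downward; lengths in m; the calibration is good to about 2 mm. A picture is of the moment at which its call begins. get_calibration takes no time and is no camera call.
- close_job(): hands the job in; it is judged then, once.
Trained networks look in the newest picture that a camera, given by its name, has taken for a name from the list of things; names that differ only in an ending like _2 or _b are one class to them, and where a whole thing is asked for, a point or a joint stands for the part that bears it (a point fixed in the world has none). Each returns a list of dicts, best first, with "confidence" (0 to 1); they miss things now and then, are a little off and sometimes report something else, mostly with a low value. They report only what shows in the picture. A call takes as long as a camera call. They do not tell look-alikes from the thing itself.
- recognise(camera, target): "extent" ([centre column, centre row, width, height] in pixels, round what is visible of it).
- spot_point(camera, target): "at" ([column, row] in pixels: a listed point, or the origin of a listed thing).
The state is a dict: "time_s": time; "joint_pos": joint angles; "joint_velocities": joint speeds; "effort": joint torques, N m; "ee_pos": TCP position; "ee_rot": TCP orientation; "ft_force": force on the tool from outside, world axes, zero at the start; "wrist_torque": the same for the moment, N m; "opening": finger opening in m; "grasp_force": force on a finger pad.
Only numpy, scipy, OpenCV 4.12 (cv2) and the standard library are available. Lean on these libraries where they do the work, as an engineer would, in place of code of your own. Each camera call takes 0.05 s, during which the arm holds its last target. There are 200 camera calls.

TASK

Measure how deep the sample sits in the steel die: take the depth gauge by its wing knob, lower it gently until the sprung tip rests lightly on the sample, and, holding it there, turn the knob clockwise by about 70 degrees, until it clamps firmly, so that the gauge stays locked at that height. Let go of it with the tip still resting on the sample; do not ram the tip into the sample, and leave the other things on the bench alone.

Things in the scene. Friction and masses are not known exactly. Their poses are not given: they have to be found in the camera images.
- stand: Depth gauge stand, fixed to the bench: white base plate 150 x 110 x 15 mm, an aluminium column 30 x 50 mm at one end (-x of the stand) and an arm with a round guide head (38 mm across, underside 120 mm and top 150 mm above the bench). Origin on the bench, on the vertical axis of the gauge. z up. The stand's position and yaw vary.
- die: Steel die under the guide head, fixed on the base plate, coaxial with the gauge: 64 mm outside diameter (foot 72 mm), bore 34 mm, rim 60 mm above its origin, which is the centre of its underside, 15 mm above the bench. A grey sample disc sits in the bore, its top face somewhere between 8 and 38 mm below the rim; where exactly is not known beforehand.
- quill: The gauge's vertical steel spindle, 16 mm diameter, sliding in the guide head, knob on top, thin sprung tip below. Origin on its axis where the unpressed tip ends; 83 mm above the bench (8 mm over the die's rim) at rest. Travel 56 mm down. A return spring lifts it to the top whenever it is neither held nor locked: about 2 N (up to 3 N) bring it down, nearly the same over the travel.
- knob_grip (a point): Grip point of the black wing knob on the spindle's top, on its axis: 19 mm above the underside of the wing and 12 mm below its top; 234 mm above the bench at the top of travel. The wing is an upright bar 46 mm long (along this point's x), 14 mm thick (along y), 31 mm high. z up. It goes down with the spindle.
- knob (a joint): Turn of the knob about the vertical, rad: 0 is free, it grows clockwise seen from above, with a stop at 1.5. It starts between 0 and 0.15. The lock bites from 0.6 and holds firmly from 1.0; 1.2 is a good setting; turning takes up to 0.4 N m. It stays where it is left. On release the locked spindle may settle upward by a millimetre or two.
- amber_jar: Bystander: brown glass jar, 42 mm diameter, about 75 mm high, near the stand. Origin at its underside.
- spare_die: Bystander: steel ring, 64 mm diameter, 40 mm high, near the stand. Origin at its underside.
- punch: Bystander: steel cylinder 30 mm diameter, 70 mm high, near the stand. Origin at its underside.
- tweezers: Bystander: flat steel tweezers 110 mm long, 8 mm high, lying near the stand. Origin at the underside.
- pen_bin: Bystander: blue open bin with pens, 100 x 140 x 60 mm. Origin at its underside.
- calculator: Bystander: black calculator 150 x 90 x 16 mm. Origin at its underside.
- quill_tip (a point): The unpressed end of the sprung tip (8 mm diameter, reaching 29 mm below the spindle's end), the same point as the spindle's origin. Once on the sample the tip yields 1 mm per 1.4 N, which adds to the force of the return spring. Rest it on the sample with 1 to 9 N, best about 5; more than 14 N harms the sample.
Not all that is in view belongs to the job. Leave any blue look-alike of the stand alone.

How it is judged:
By the outcome, as a careful person would: the job done as asked, in the order asked, and still so for the second after the job is handed in, with the robot touching nothing.
It also fails if it takes over 40 s, if anything falls off the work surface, if the arm or the gripper's body presses on something with over 40 N, if the wrist force passes 120 N, or if a joint passes its speed limit or range.

## Working session

There is one attempt and no reset: what is moved stays moved. The work goes in short steps, Python scripts to look and compute and a tool call to move; the robot and the scene stay as the last step left them, time stands still between calls to the robot, and variables do not carry over. Pictures are saved under pics/ and viewed, at most 10 in all, crops included, and the job is handed in when it is done.

Besides the shell and the picture viewer there is one more tool, called after "Request:" as name(argument=value, ...) on one line, values as JSON. move_arm: Moves the arm, as the interface text tells. Its arguments: {"type":"object","properties":{"plan":{"type":"array"}},"required":["plan"]}

```bash
mkdir -p pics
cat > h.py <<'E'
from rig import *
import numpy as np, cv2
from scipy.spatial.transform import Rotation as R
def ray(cam,px):
    c=get_calibration(cam);K=np.array(c["intrinsics"],float);T=np.array(c["pose"])
    d=np.array([(px[0]-K[0,2])/K[0,0],(px[1]-K[1,2])/K[1,1]]);u=d.copy()
    for _ in range(20): u=d/(1+c["k1"]*(u@u))
    v=T[:3,:3]@np.array([u[0],u[1],1]);return T[:3,3],v/np.linalg.norm(v)
def proj(cam,P):
    c=get_calibration(cam);K=np.array(c["intrinsics"],float);T=np.array(c["pose"])
    q=T[:3,:3].T@(np.array(P)-T[:3,3]);u=q[:2]/q[2];u=u*(1+c["k1"]*(u@u))
    return np.array([K[0,0]*u[0]+K[0,2],K[1,1]*u[1]+K[1,2]])
def tri(p1,p2):
    a,u=ray("scene",p1);b,v=ray("top",p2)
    s=np.linalg.lstsq(np.c_[u,-v],b-a,rcond=None)[0]
    x,y=a+s[0]*u,b+s[1]*v;return (x+y)/2,np.linalg.norm(x-y)
def atz(cam,px,z):
    a,u=ray(cam,px);return a+(z-a[2])/u[2]*u
E
python3 - <<'E'
from h import *
for c in("scene","top"):
    cv2.imwrite(f"pics/{c}0.png",get_image(c))
    print(c,np.round(get_calibration(c)["pose"],3).tolist(),get_calibration(c)["intrinsics"][0][0])
    for t in("stand","die","quill","knob_grip"):
        print(t,[(np.round(d["at"],1).tolist(),round(d["confidence"],2)) for d in spot_point(c,t)],[(np.round(d["extent"],0).tolist(),round(d["confidence"],2)) for d in recognise(c,t)])
o=get_obs();print(o)
E
```

```text
scene [[0.532, 0.543, -0.65, 1.331], [0.847, -0.346, 0.404, -0.516], [-0.006, -0.766, -0.643, 0.938], [0.0, 0.0, 0.0, 1.0]] 480.7169443568404
stand [([232.5, 226.1], 0.85), ([306.0, 199.9], 0.71), ([286.1, 263.4], 0.68), ([284.8, 241.2], 0.24)] [([280.0, 237.0, 69.0, 98.0], 0.83), ([307.0, 168.0, 61.0, 78.0], 0.76), ([226.0, 201.0, 59.0, 91.0], 0.57)]
die [([308.8, 190.6], 0.7), ([229.9, 227.9], 0.62), ([286.4, 257.7], 0.59)] [([230.0, 217.0, 28.0, 30.0], 0.88), ([311.0, 185.0, 20.0, 30.0], 0.8), ([288.0, 256.0, 30.0, 39.0], 0.79)]
quill [([288.4, 245.2], 0.8), ([312.2, 175.3], 0.56)] [([284.0, 215.0, 23.0, 50.0], 0.94), ([218.0, 181.0, 23.0, 51.0], 0.69), ([309.0, 152.0, 13.0, 52.0], 0.52)]
knob_grip [([306.3, 233.4], 0.74), ([220.1, 161.8], 0.59), ([307.6, 130.6], 0.47), ([285.0, 265.7], 0.21)] [([346.0, 245.0, 11.0, 25.0], 0.59), ([284.0, 197.0, 25.0, 21.0], 0.58), ([307.0, 134.0, 14.0, 22.0], 0.58), ([221.0, 165.0, 18.0, 16.0], 0.48)]
top [[-0.012, -0.994, 0.106, 0.352], [-1.0, 0.012, -0.004, 0.02], [0.003, -0.106, -0.994, 1.911], [0.0, 0.0, 0.0, 1.0]] 520.7560372394946
stand [([
[... 719 characters left out ...]
: array([ 1.26120988,  0.57568521,  0.02490212,  1.43711826, -0.01499448,
        1.12902987, -0.05645977]), 'joint_velocities': array([ 0.0004579 ,  0.00035293,  0.00023294,  0.00069752, -0.00090991,
        0.00024262,  0.00065804]), 'effort': array([-7.59166433e-04, -7.65477204e+01,  2.24843904e+00, -2.86297435e+01,
        1.52884674e-02,  2.52616221e-03, -1.89429340e-05]), 'ee_pos': array([ 0.15111188, -0.65784929,  0.20649238]), 'ee_rot': array([-2.72938282e-05,  9.93632143e-01,  1.12672814e-01, -5.39691464e-06]), 'ft_force': array([ 0.88949173,  0.77374046, -0.26283983]), 'wrist_torque': array([ 0.05546185, -0.01837045, -0.00132568]), 'grasp_force': 0.0, 'opening': 0.0849730817705995}
```

Run:
```python
import cv2
a=cv2.imread("pics/scene0.png")[100:310,170:450];cv2.imwrite("pics/s1.png",cv2.resize(a,(784,588),interpolation=3))
a=cv2.imread("pics/top0.png")[160:300,260:460];cv2.imwrite("pics/t1.png",cv2.resize(a,(800,560),interpolation=3))
```

```text
(no output)
```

View pics/s1.png

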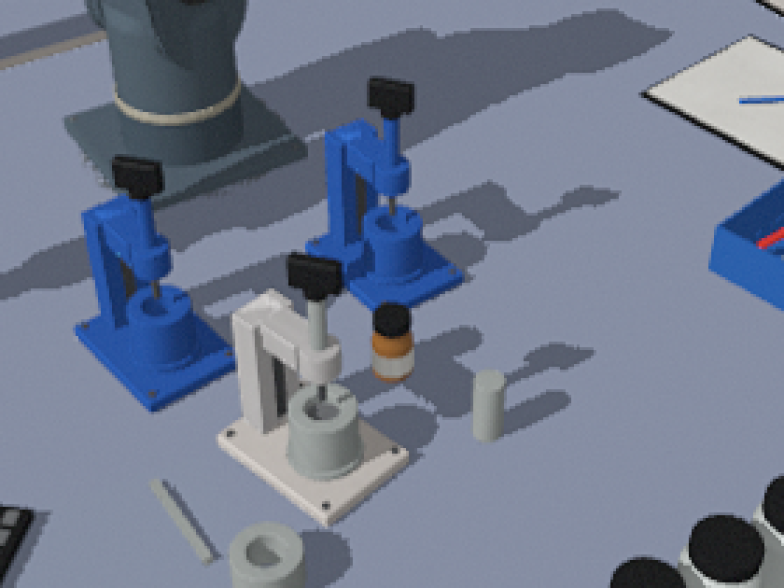

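View pics/t1.png

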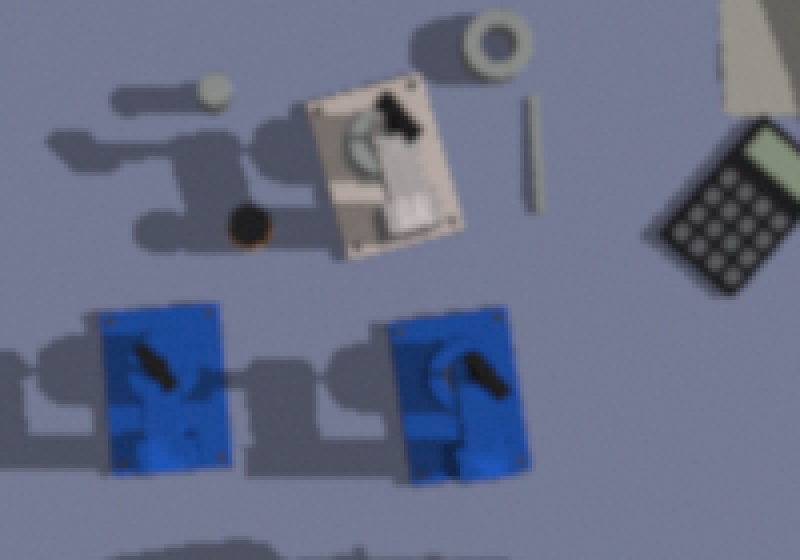

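The white stand is the real one. Its knob is at about scene (282,199) and top (360,189). I'll fit a box model of the wing to the dark mask in both views.

```bash
cat > fit.py <<'E'
from h import *
from scipy.optimize import minimize
def mask(img,roi):
    x0,y0,x1,y1=roi;m=np.zeros(img.shape[:2],np.float32)
    g=img.max(2).astype(np.float32)
    m[y0:y1,x0:x1]=np.clip((105-g[y0:y1,x0:x1])/60,0,1);return m
def sil(cam,p,S=8):
    c,s=np.cos(p[3]),np.sin(p[3])
    q=np.array([proj(cam,[p[0]+c*a-s*b,p[1]+s*a+c*b,p[2]+z]) for a in(-.023,.023) for b in(-.007,.007) for z in(-.019,.012)],np.float32)
    return q
def cost(p,data):
    t=0
    for cam,m,(x0,y0,x1,y1) in data:
        q=sil(cam,p);h=cv2.convexHull(((q-[x0,y0]+.5)*8*16).astype(np.int32))
        im=np.zeros(((y1-y0)*8,(x1-x0)*8),np.float32);cv2.fillConvexPoly(im,h,1,shift=4)
        im=cv2.resize(im,(x1-x0,y1-y0),interpolation=cv2.INTER_AREA)
        t+=((im-m[y0:y1,x0:x1])**2).sum()
    return t
E
python3 - <<'E'
from fit import *
rs={"scene":(268,186,298,210),"top":(348,178,372,200)}
I={c:cv2.imread(f"pics/{c}0.png") for c in rs}
for c,r in rs.items():
    print(c);print(I[c].max(2)[r[1]:r[3],r[0]:r[2]])
data=[(c,mask(I[c],r),r) for c,r in rs.items()]
g,e=tri((282.5,199),(360,189));print(g,e)
best=min((minimize(cost,[*g,y],args=(data,),method="Nelder-Mead",options=dict(initial_simplex=np.array([[*g,y]]*5)+np.vstack([np.zeros(4),np.diag([.01,.01,.01,.3])]),maxiter=400)) for y in np.arange(0,3.1,.5)),key=lambda r:r.fun)
print(best.x,best.fun)
for c in rs: print(c,proj(c,best.x[:3]))
E
```

```text
scene
[[164 163 163 163 163 164 164 163 163 162 166 173 151 135  84  88 150 164
  162 162 160 162 163 165 163 103 110 104 114 149]
 [164 164 164 164 164 164 165 164 164 162 169 193 179 148 125 141 156 163
  162 161 163 163 163 163 158 108 149 147 150 165]
 [164 164 164 164 164 165 167 166 167 166 169 190 181 179 157 166 163 163
  162 162 162 163 161 161 162 148 164 164 163 163]
 [165 166 167 166 168 164 134 127 150 153 170 174 174 182 180 164 163 163
  162 161 162 162 164 159 163 164 163 163 162 163]
 [166 162 133 136 137 121  62  52  93  98 122 125 132 160 172 186 169 167
  164 164 164 163 163 163 160 161 163 162 161 163]
 [137 133 106 108  93  43  22  26  28  25  29  43  54  96 107 143 129 126
  137 150 153 167 166 163 163 162 162 162 165 164]
 [108 110 109 108  76  46  42  39  29  30  26  28  32  26  29  25  49  45
   73  94 100 119 131 153 165 164 164 165 163 132]
 [109 112 112 107  65  41  42  44  47  49  47  44  38  34  30  27  28  30
   27  26  27  25  54  99 140 165 161 135 132 106]
 [111 112 111 106  65  29  32  37  39  41  41  43  39  48  46  47  44  39
   35  32  28  26  2
[... 4296 characters left out ...]
nexpr>
    res = _minimize_neldermead(fun, x0, args, callback, bounds=bounds,
                               **options)
    fxr = func(xr)
    fx = function(np.copy(x), *(wrapper_args + args))
  File "fit.py", line 14, in cost
    q=sil(cam,p);h=cv2.convexHull(((q-[x0,y0]+.5)*8*16).astype(np.int32))
  File "fit.py", line 9, in sil
    q=np.array([proj(cam,[p[0]+c*a-s*b,p[1]+s*a+c*b,p[2]+z]) for a in(-.023,.023) for b in(-.007,.007) for z in(-.019,.012)],np.float32)
                ~~~~^^^^^^^^^^^^^^^^^^^^^^^^^^^^^^^^^^^^^^^^
  File "h.py", line 10, in proj
    c=get_calibration(cam);K=np.array(c["intrinsics"],float);T=np.array(c["pose"])
ValueError: time passes only in moves, steps and waits
```

```bash
sed -i 's/^from scipy.spatial/import functools\nget_calibration=functools.lru_cache(None)(get_calibration)\nfrom scipy.spatial/' h.py
sed -i 's/(105-g/(95-g/; s/t+=((im-m\[y0:y1,x0:x1\])\*\*2).sum()/d=(im-m[y0:y1,x0:x1])**2\n        if cam=="scene" and hub: d[hub[1]-y0:,hub[0]-x0:hub[2]-x0]=0\n        t+=d.sum()/; s/^from scipy.opt/hub=(277,203,288)\nfrom scipy.opt/' fit.py
cat > run.py <<'E'
from fit import *
rs={"scene":(268,186,298,210),"top":(348,178,372,200)}
I={c:cv2.imread(f"pics/{c}0.png") for c in rs}
data=[(c,mask(I[c],r),r) for c,r in rs.items()]
g,e=tri((282.5,199),(360,189))
def solve(d,fixz=None):
    def f(p): return cost(p,d)+(0 if fixz is None else ((p[2]-fixz)/.001)**2)
    return min((minimize(f,[*g,y],method="Nelder-Mead",options=dict(initial_simplex=np.array([[*g,y]]*5)+np.vstack([np.zeros(4),np.diag([.01,.01,.01,.3])]),maxiter=300)) for y in np.arange(0,3.1,.5)),key=lambda r:r.fun)
for n,d,z in(("both",data,None),("bothz",data,.234),("scene",data[:1],.234),("top",data[1:],.234)):
    b=solve(d,z);print(n,np.round(b.x,4),round(b.fun,2),[np.round(proj(c,b.x[:3]),1) for c in rs])
E
python3 run.py
```

```text
both [ 0.5602 -0.1177  0.2262  0.6301] 44.03 [array([281.8, 197. ]), array([359. , 189.9])]
bothz [ 0.5633 -0.1193  0.2315  0.543 ] 63.84 [array([281.8, 196.2]), array([359.6, 188.7])]
scene [ 0.5677 -0.1216  0.2338  3.6106] 24.38 [array([281.8, 196.8]), array([360.3, 187.3])]
top [ 0.5626 -0.115   0.2339  0.6932] 21.06 [array([283.2, 194.6]), array([358.3, 188.8])]
```

```bash
cat > c.py <<'E'
from h import *
S=[(218,440),(326,518),(408,455)];T=[(350,258),(305,103),(420,73),(463,228)]
# scene: near-col?; print world at plate top
for p in S: print("scene",np.round(atz("scene",(170+p[0]/2.8-.5,100+p[1]/2.8-.5),.015),4))
for p in T: print("top",np.round(atz("top",(260+p[0]/4-.5,160+p[1]/4-.5),.013),4))
E
python3 c.py
python3 - <<'E'
import cv2
a=cv2.imread("pics/scene0.png")[180:292,238:328];a=cv2.resize(a,None,fx=5,fy=5,interpolation=0)
b=cv2.imread("pics/top0.png")[172:232,330:380];b=cv2.resize(b,None,fx=7,fy=7,interpolation=0)
import numpy as np
o=np.zeros((560,800,3),np.uint8);o[:560,:450]=a[:560];o[:420,450:]=b
cv2.imwrite("pics/m.png",o)
E
```

```text
scene [ 0.4977 -0.1973  0.015 ]
scene [ 0.6341 -0.1587  0.015 ]
scene [ 0.6095 -0.057   0.015 ]
top [ 0.4616 -0.089   0.013 ]
top [ 0.6046 -0.0502  0.013 ]
top [ 0.6312 -0.1565  0.013 ]
top [ 0.4877 -0.1927  0.013 ]
```

View pics/m.png

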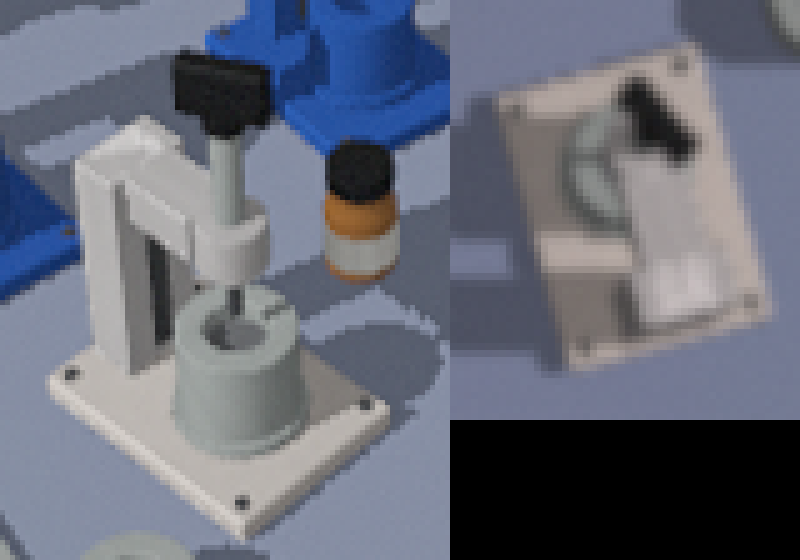

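Both views show the white stand with its wing knob at yaw about 0.63 rad. The two cameras disagree by about 6 mm, so I'll average them, move above the knob, and check against the gripper itself.

Request:
move_arm(plan=[[[0,0,-50,0,0,0,0],[0,0,-50,0,0,0,0],[15,-12,-40,0,0,0,0],[35,-29,0,0,0,0,0],[35,-29,0,0,0,0,0],[35,-29,0,0,0,0,0],[35,-29,0,0,0,0,0],[35,-29,0,0,0,0,0]]])

```text
time_s: 1.7
ee_pos: [0.302, -0.4607, 0.3467]
ee_rot: [0.0, 0.994, 0.113, 0.0]
ft_force: [0.6, -0.1, 0.6]
opening: 0.0852
grasp_force: 0.0
```

Request:
move_arm(plan=[[[35,-29,0,0,0,0,0],[35,-29,0,0,0,0,0],[35,-29,0,0,0,0,0],[35,-29,0,0,0,0,0],[35,-29,0,0,0,0,0],[35,-29,0,0,0,0,0],[35,-29,0,0,0,0,0],[35,-29,0,0,0,0,0]]])

```text
time_s: 2.5
ee_pos: [0.5229, -0.172, 0.3468]
ee_rot: [0.0, 0.994, 0.113, 0.0]
ft_force: [0.5, -0.3, 0.3]
opening: 0.0857
grasp_force: 0.0
```

Request:
move_arm(plan=[[[27,-22,0,0,0,0,0],[27,-22,0,0,0,0,0],[0,0,20,0,0,-8,0],[0,0,20,0,0,-8,0],[0,0,20,0,0,-7,0],[0,0,0,0,0,0,0],[0,0,0,0,0,0,0]]])

```text
time_s: 3.2
ee_pos: [0.5649, -0.1188, 0.287]
ee_rot: [-0.0, 0.952, 0.307, -0.0]
ft_force: [0.3, 1.1, -0.2]
opening: 0.0851
grasp_force: 0.0
```

Run:
```python
from h import *
o=get_obs();print(o["ee_pos"],o["ee_rot"],o["joint_pos"])
P=o["ee_pos"];M=R.from_quat(np.roll(o["ee_rot"],-1)).as_matrix()
for c in("scene","top"):
    im=get_image(c);cv2.imwrite(f"pics/{c}1.png",im)
    print(c,proj(c,P),proj(c,P+M@[0,0,.008]), proj(c,P+M@[0,.0425,-.005]),proj(c,P-M@[0,.0425,.005]))
a=cv2.imread("pics/scene1.png")[140:240,230:340]
cv2.imwrite("pics/n.png",cv2.resize(a,None,fx=5.9,fy=5.9,interpolation=0)[:590])
```

```text
[ 0.56490795 -0.11877224  0.28698005] [-6.66594800e-05  9.51846294e-01  3.06575647e-01 -7.14113958e-06] [ 0.33254452  0.37736559 -0.30498834  1.56728647  0.11817777  1.21519835
 -0.94109384]
scene [281.24660362 177.35125272] [281.40982519 180.18829029] [272.89353161 186.50353011] [288.94407005 165.22043322]
top [360.79074751 185.9640102 ] [360.58074248 186.29588753] [371.74332878 177.7934033 ] [350.06740375 193.74272593]
```

View pics/n.png

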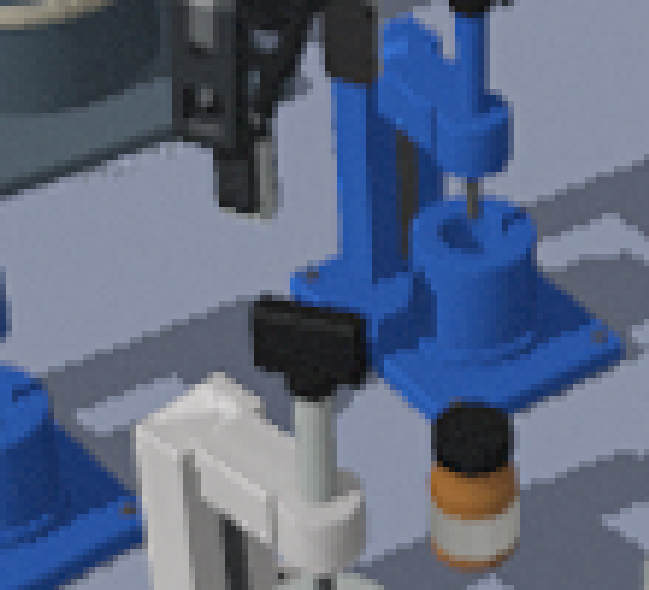

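The open finger tips show at scene (274,177) and (289,154), about 10 px higher than predicted. I'll close partway to bring the tips forward and check again.

Request:
move_arm(plan=[[[0,0,0,0,0,0,0.6],[0,0,0,0,0,0,0.6],[0,0,0,0,0,0,0.6],[0,0,0,0,0,0,0.6],[0,0,0,0,0,0,0.6]]])

```text
time_s: 3.8
ee_pos: [0.5649, -0.1185, 0.2866]
ee_rot: [-0.0, 0.951, 0.308, 0.0]
ft_force: [-0.3, 0.7, 0.1]
opening: 0.034
grasp_force: 0.0
```

Run:
```python
from h import *
o=get_obs();w=o["opening"]/2;print(o["ee_pos"],o["opening"])
P=o["ee_pos"];M=R.from_quat(np.roll(o["ee_rot"],-1)).as_matrix()
out=np.zeros((590,800,3),np.uint8)
for c,(x0,y0,x1,y1),k,X in(("scene",(250,150,316,215),6,0),("top",(330,160,390,215),6,400)):
    im=get_image(c);cv2.imwrite(f"pics/{c}2.png",im)
    b=cv2.resize(im[y0:y1,x0:x1],None,fx=k,fy=k,interpolation=0)
    for s in(1,-1):
        for z in (.008,-.005):
          for xx in(-.011,.011):
            q=proj(c,P+M@[xx,s*w,z]);print(c,s,z,xx,q.round(1))
            cv2.circle(b,tuple(((q+.5-[x0,y0])*k).astype(int)),2,(0,0,255) if z>0 else (0,255,255),-1)
    out[:b.shape[0],X:X+b.shape[1]]=b
cv2.imwrite("pics/n2.png",out[:400])
```

```text
[ 0.56488489 -0.11852591  0.28657575] 0.03397887419325466
scene 1 0.008 -0.011 [273.9 183.5]
scene 1 0.008 0.011 [282.8 185.7]
scene 1 -0.005 -0.011 [273.5 178.9]
scene 1 -0.005 0.011 [282.6 181.1]
scene -1 0.008 -0.011 [280.2 175. ]
scene -1 0.008 0.011 [289.  177.1]
scene -1 -0.005 -0.011 [280.  170.4]
scene -1 -0.005 0.011 [288.8 172.5]
top 1 0.008 -0.011 [366.9 185.9]
top 1 0.008 0.011 [362.7 180.4]
top 1 -0.005 -0.011 [367.3 185.4]
top 1 -0.005 0.011 [363.  179.8]
top -1 0.008 -0.011 [358.3 192.3]
top -1 0.008 0.011 [354.1 186.7]
top -1 -0.005 -0.011 [358.6 191.8]
top -1 -0.005 0.011 [354.4 186.2]
```

View pics/n2.png

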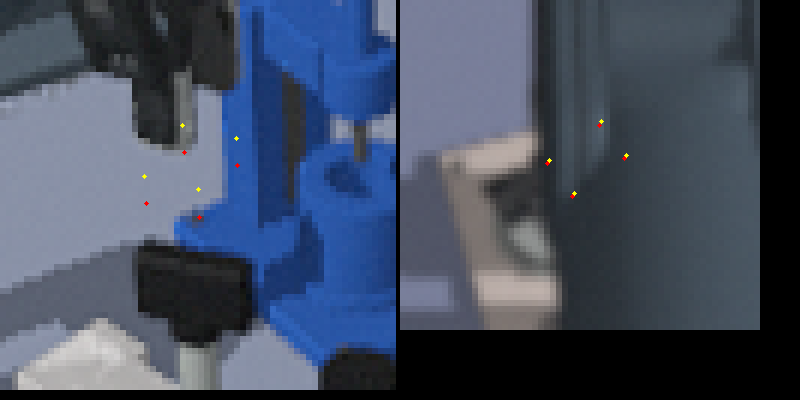

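The finger tip shows about 11 px above the prediction and 1 px left of it, so I can't yet tell height error from horizontal error. I'll descend open around the knob, which is safe under either reading, and look again.

Request:
move_arm(plan=[[[0,0,0,0,0,0,0],[0,0,0,0,0,0,0],[0,0,0,0,0,0,0],[0,0,0,0,0,0,0],[0,0,15,0,0,0,0],[0,0,15,0,0,0,0],[0,0,15,0,0,0,0],[0,0,10,0,0,0,0]]])

```text
time_s: 4.7
ee_pos: [0.5645, -0.1186, 0.2305]
ee_rot: [-0.0, 0.951, 0.308, -0.0]
ft_force: [0.5, -0.1, 0.7]
opening: 0.0854
grasp_force: 0.0
```

```bash
cat > v.py <<'E'
import sys
from h import *
o=get_obs();w=o["opening"]/2;print(o["ee_pos"],o["opening"],o["ft_force"],o["wrist_torque"],o["grasp_force"])
P=o["ee_pos"];M=R.from_quat(np.roll(o["ee_rot"],-1)).as_matrix()
c="scene";x0,y0,x1,y1=(240,150,330,225);k=8
im=get_image(c);cv2.imwrite(f"pics/{sys.argv[1]}f.png",im)
b=cv2.resize(im[y0:y1,x0:x1],None,fx=k,fy=k,interpolation=0)
cv2.imwrite(f"pics/{sys.argv[1]}.png",b)
E
python3 v.py a
```

```text
[ 0.56454365 -0.11855934  0.23051469] 0.08535211776907192 [ 0.50651971 -0.10973221  0.73942404] [-0.01340552 -0.05157059 -0.00486455] 0.0
```

View pics/a.png

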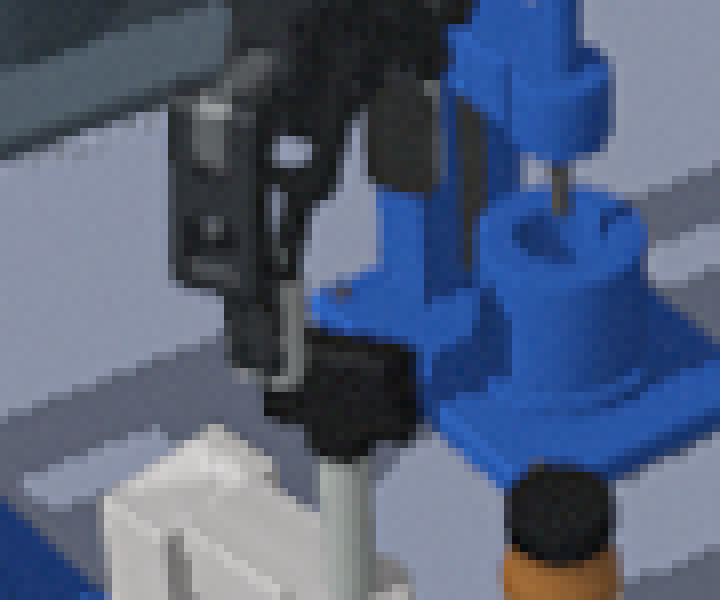

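The near tip is at display (288,388), overlapping the top left of the wing, and the far tip at (405,190) is above it, so the fingers look about 28 mm higher than their nominal height. I'll go down another 24 mm and start closing while watching the force.

Request:
move_arm(plan=[[[0,0,8,0,0,0,0],[0,0,8,0,0,0,0],[0,0,8,0,0,0,0],[0,0,0,0,0,0,0.3],[0,0,0,0,0,0,0.3],[0,0,0,0,0,0,0.3]]])

```text
time_s: 5.35
ee_pos: [0.5651, -0.1185, 0.2079]
ee_rot: [0.0, 0.951, 0.308, 0.0]
ft_force: [0.4, -0.0, -0.5]
opening: 0.0595
grasp_force: 0.0
```

```bash
python3 v.py b
```

```text
[ 0.56514865 -0.11854876  0.20787746] 0.059455639258732505 [ 0.43703498 -0.01877547 -0.48984537] [-0.01881751 -0.01938894  0.0036928 ] 0.0
```

View pics/b.png

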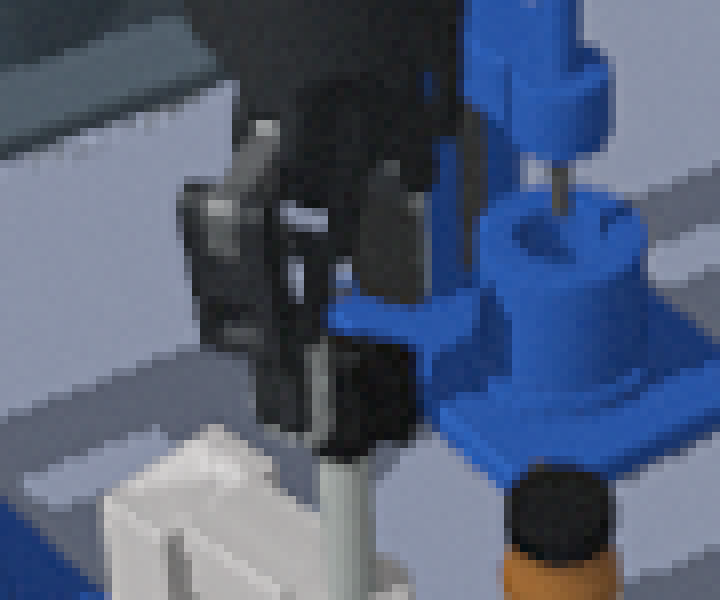

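Nothing touches at a 59 mm opening, which rules out a large sideways error. The far tip at (405,300) stays visible above the wing's top edge, so the fingers really are higher than nominal. I'll go lower and close more.

Request:
move_arm(plan=[[[0,0,7,0,0,0,0.3],[0,0,7,0,0,0,0.3],[0,0,0,0,0,0,0.6],[0,0,0,0,0,0,0.6],[0,0,0,0,0,0,0.6],[0,0,0,0,0,0,0.6]]])

```text
time_s: 6.0
ee_pos: [0.565, -0.1185, 0.1937]
ee_rot: [0.0, 0.951, 0.308, 0.0]
ft_force: [0.4, -0.5, -0.0]
opening: 0.0336
grasp_force: 0.0
```

```bash
python3 v.py c
```

```text
[ 0.56503771 -0.11854401  0.19366477] 0.033584431835150134 [ 0.44928253 -0.52577544 -0.02410777] [-0.01078723 -0.01814756  0.06931979] 0.0
```

View pics/c.png

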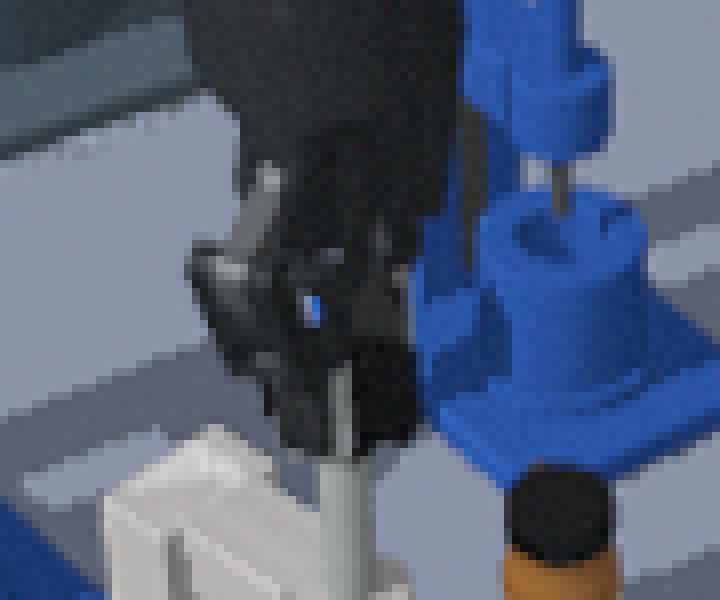

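The near pad's lower edge (display 330–355, row 455) sits at about the wing's underside height, and the pad centre lines up with the wing centre. Closing now.

Request:
move_arm(plan=[[[0,0,0,0,0,0,0.75],[0,0,0,0,0,0,0.75],[0,0,0,0,0,0,0.8],[0,0,0,0,0,0,0.8]]])

```text
time_s: 6.45
ee_pos: [0.5649, -0.1185, 0.1935]
ee_rot: [0.0, 0.951, 0.308, 0.0]
ft_force: [-0.8, -0.1, -1.0]
opening: 0.0171
grasp_force: 0.0
```

Request:
move_arm(plan=[[[0,0,0,0,0,0,1],[0,0,0,0,0,0,1],[0,0,0,0,0,0,1]]])

```text
time_s: 6.75
ee_pos: [0.5651, -0.119, 0.1937]
ee_rot: [0.0, 0.951, 0.308, 0.0]
ft_force: [0.7, -2.6, 1.3]
opening: 0.013
grasp_force: 60.1
```

```bash
cat > s.py <<'E'
from h import *
o=get_obs();M=R.from_quat(np.roll(o["ee_rot"],-1)).as_matrix()
print(o["time_s"],o["ee_pos"].round(4),"yaw",np.degrees(np.arctan2(M[1,0],M[0,0])).round(2),"F",o["ft_force"].round(2),"Ftool",(M.T@o["ft_force"]).round(2),"T",o["wrist_torque"].round(3),o["opening"],o["grasp_force"],o["joint_pos"][6])
E
python3 s.py
```

```text
6.75 [ 0.5651 -0.119   0.1937] yaw 35.92 F [ 0.71 -2.65  1.31] Ftool [-0.98  2.56 -1.3 ] T [-0.601 -0.243  0.087] 0.013005088394724302 60.10475993156433 -0.9706119034225107
```

The knob is gripped and well centred. Lowering now: the first 14 mm can't reach the sample.

Request:
move_arm(plan=[[[0,0,3,0,0,0,1],[0,0,4,0,0,0,1],[0,0,4,0,0,0,1],[0,0,3,0,0,0,1],[0,0,0,0,0,0,1]]])

```text
time_s: 7.25
ee_pos: [0.5651, -0.119, 0.1789]
ee_rot: [0.0, 0.951, 0.308, -0.0]
ft_force: [2.5, -5.0, 1.4]
opening: 0.0131
grasp_force: 60.1
```

```bash
python3 s.py
```

```text
7.25 [ 0.5651 -0.119   0.1789] yaw 35.92 F [ 2.51 -5.02  1.41] Ftool [-0.91  5.54 -1.41] T [-1.027 -0.585  0.089] 0.013097232612527595 60.08592188358307 -0.9767875615263217
```

Request:
move_arm(plan=[[[0,0,2,0,0,0,1],[0,0,3,0,0,0,1],[0,0,0,0,0,0,1]]])

```text
time_s: 7.55
ee_pos: [0.5651, -0.119, 0.1741]
ee_rot: [0.0, 0.951, 0.308, 0.0]
ft_force: [2.9, -4.9, 1.0]
opening: 0.0131
grasp_force: 60.3
```

Request:
move_arm(plan=[[[0,0,2,0,0,0,1],[0,0,2,0,0,0,1],[0,0,0,0,0,0,1]]])

```text
time_s: 7.85
ee_pos: [0.5651, -0.1189, 0.1706]
ee_rot: [0.0, 0.951, 0.308, 0.0]
ft_force: [0.8, -4.6, 5.8]
opening: 0.0125
grasp_force: 60.9
```

```bash
python3 v.py d
```

```text
[ 0.56514537 -0.1189489   0.17061877] 0.012476753095853069 [ 0.75825097 -4.55722423  5.81833208] [-1.07483315 -0.17667264  0.01135156] 60.93493938446045
```

View pics/d.png

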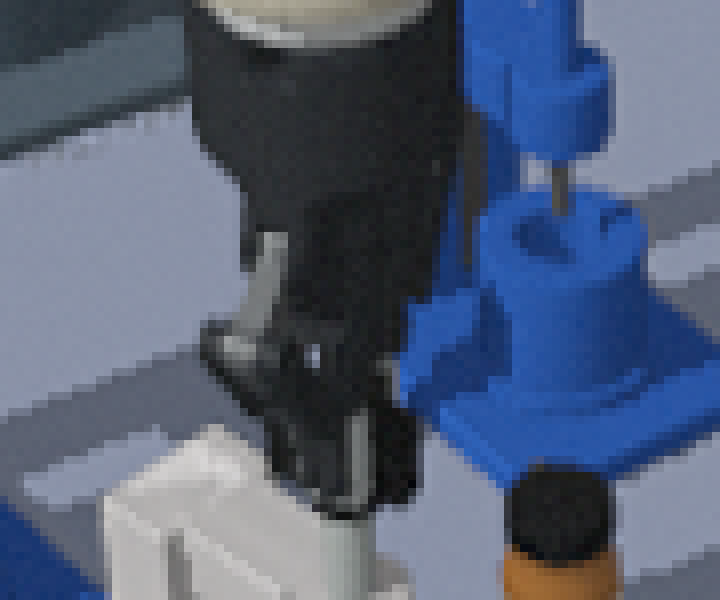

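The knob has come down with the gripper by about 23 mm, and the upward force rose by about 4.5 N, so the tip is on the sample. Taking a steady reading.

Request:
move_arm(plan=[[[0,0,0,0,0,0,1],[0,0,0,0,0,0,1]]])

```text
time_s: 8.1
ee_pos: [0.5652, -0.1189, 0.1708]
ee_rot: [0.0, 0.951, 0.308, 0.0]
ft_force: [1.3, -4.5, 5.9]
opening: 0.0131
grasp_force: 60.9
```

```bash
python3 s.py
```

```text
8.1 [ 0.5652 -0.1189  0.1708] yaw 35.92 F [ 1.31 -4.54  5.85] Ftool [-1.6   4.46 -5.85] T [-1.057 -0.157  0.043] 0.013070709223880672 60.93242883682251 -0.9807726388283876
```

Request:
move_arm(plan=[[[0,0,1,0,0,0,1],[0,0,0,0,0,5,1],[0,0,0,0,0,8,1],[0,0,0,0,0,8,1],[0,0,0,0,0,0,1]]])

```text
time_s: 8.6
ee_pos: [0.5654, -0.1194, 0.1701]
ee_rot: [0.001, 0.992, 0.127, 0.001]
ft_force: [1.3, -6.6, 7.6]
opening: 0.0132
grasp_force: 60.9
```

```bash
python3 s.py
```

```text
8.6 [ 0.5654 -0.1194  0.1701] yaw 14.6 F [ 1.26 -6.61  7.6 ] Ftool [-0.44  6.73 -7.58] T [-1.331 -0.184 -0.087] 0.013220611537051653 60.92835009098053 -1.2978947259973002
```

Request:
move_arm(plan=[[[0,0,0,0,0,8,1],[0,0,0,0,0,8,1],[0,0,0,0,0,8,1],[0,0,0,0,0,0,1]]])

```text
time_s: 9.0
ee_pos: [0.5654, -0.12, 0.1701]
ee_rot: [0.001, 0.997, -0.082, 0.001]
ft_force: [1.0, -8.2, 6.8]
opening: 0.0131
grasp_force: 61.0
```

```bash
python3 s.py
```

```text
9.0 [ 0.5654 -0.12    0.1701] yaw -9.42 F [ 1.04 -8.22  6.78] Ftool [ 2.38  7.95 -6.76] T [-1.821 -0.083 -0.097] 0.013110790232582143 60.97047507762909 -1.6542794602903783
```

Request:
move_arm(plan=[[[0,0,0,0,0,8,1],[0,0,0,0,0,8,1],[0,0,0,0,0,8,1],[0,0,0,0,0,0,1],[0,0,0,0,0,0,1]]])

```text
time_s: 9.5
ee_pos: [0.5652, -0.1206, 0.1701]
ee_rot: [0.001, 0.958, -0.286, 0.001]
ft_force: [0.8, -9.6, 8.4]
opening: 0.0129
grasp_force: 61.0
```

```bash
python3 s.py
```

```text
9.5 [ 0.5652 -0.1206  0.1701] yaw -33.18 F [ 0.76 -9.6   8.37] Ftool [ 5.91  7.63 -8.35] T [-2.07   0.142 -0.073] 0.012906854693939915 61.03482484817505 -2.0056017837791345
```

Request:
move_arm(plan=[[[0,0,0,0,0,0,0.7],[0,0,0,0,0,0,0.5],[0,0,0,0,0,0,0.5],[0,0,0,0,0,0,0.5],[0,0,-15,0,0,0,0.5],[0,0,-30,0,0,0,0.5],[0,0,-40,0,0,0,0.5],[0,0,-40,0,0,0,0.5]]])

```text
time_s: 10.3
ee_pos: [0.5643, -0.1182, 0.2954]
ee_rot: [-0.0, 0.959, -0.284, -0.001]
ft_force: [0.6, 0.2, 0.1]
opening: 0.0429
grasp_force: 0.0
```

```bash
python3 s.py; python3 v.py e
python3 - <<'E'
from fit import *
import fit
I=cv2.imread("pics/ef.png");r=(266,186,300,226)
print(I.max(2)[192:224,268:298])
E
```

```text
10.3 [ 0.5643 -0.1182  0.2954] yaw -33.04 F [0.55 0.18 0.08] Ftool [ 0.36 -0.45 -0.08] T [-0.012 -0.031 -0.035] 0.04285139608082198 0.0 -2.006469020538029
[ 0.56431779 -0.11815214  0.2954177 ] 0.04285139608082198 [0.55036874 0.17930028 0.08034338] [-0.01232682 -0.03121853 -0.0352614 ] 0.0
[[109 111 111 111 112 114 112 116 146 171 169 168 170 170 171 177 184 188
  169 167 165 163 164 165 167 164 167 168 165 135]
 [114 112 113 115 113 113 114 109 114 139 146 168 151 139 126 128 137 162
  187 177 161 164 165 164 165 167 163 138 135 108]
 [112 113 113 114 112 113 112 113 110 117 156 164  99  67  42  42  45  96
  174 185 177 162 165 165 165 163 133 108 110 111]
 [112 113 112 114 114 113 113 112 120 158 174 166  59  23  28  31  27  60
  149 179 183 178 162 165 167 161 108 110 112 111]
 [112 115 113 114 113 112 115 112 116 149 170 137  44  31  27  28  25  62
  147 172 176 182 182 165 168 163 109 111 111 112]
 [113 113 114 114 112 115 115 114 111 117 140 108  29  27  29  31  26  52
  126 163 184 174 185 181 136 134 110 111 110 113]
 [113 114 112 114 111 115 113 113 113 112 114 112  29  31  3
[... 2490 characters left out ...]
164 166 158 144 133 113
  112 168 171 167 167 166 166 166 166 168 166 166]
 [198 178 174 176 177 178 178 181 178 176 177 175 168 166 156 146 133 114
  103 135 145 158 169 167 167 166 167 167 165 168]
 [196 196 195 172 176 176 178 178 179 180 177 176 169 164 157 149 133 115
  101 111 122 129 151 170 168 166 167 167 166 166]
 [182 189 195 199 177 175 176 178 178 179 176 175 167 166 160 147 133 116
  103 113 120 116 123 157 169 166 167 167 166 166]
 [179 180 183 196 197 194 174 177 179 177 177 178 169 165 159 146 134 115
  104 111 118 116 118 145 169 166 166 166 166 167]
 [179 178 181 181 191 196 200 174 171 177 179 179 174 163 159 149 134 115
  101 108 125 160 155 147 169 168 167 167 167 166]]
```

View pics/e.png

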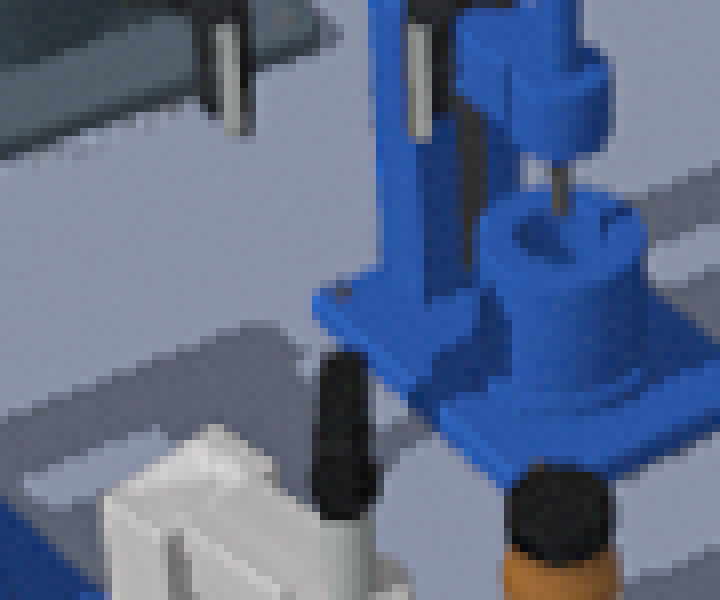

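The wing is now turned about 70° and seen end-on. Its hub bottom is at row 215, the same height as when held, compared with 207 at rest. The lock holds, the gripper is clear and the wrist reads zero force, so I'm handing in.

```bash
python3 -c "
from rig import *
print(close_job())"
```

```text
the job is handed in; nothing more can be done
None
```

The gauge is locked with its tip resting on the sample at an estimated 4–6 N, the knob was turned about 69° clockwise, and the gripper let go and is clear; the job is handed in (result not reported), and I touched nothing else.

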